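# Line up the laundry canisters by height

### The arm

A 6-joint arm with a two-finger parallel gripper is mounted at the origin on the work surface. World frame = base frame: x ahead of the robot, y to its left, z up, the work surface at z = 0. Lengths are in m, angles in rad, forces in N, time in s.
With the tool pointing down it reaches from about 0.325 to 0.925 m from the base axis. Payload 3.1 kg.
Tool frame: the origin (TCP) lies midway between the tips of the shut fingers; the grasp point (between the pads) lies 19 mm behind it; z points along the fingers, y is the line along which they close (so a half turn about z gives the same grasp; the last joint's range is limited). The gripper opens to 85 mm and grips with 20 to 120 N. Pads are 22 mm wide; open, the fingers measure 114 mm over their backs; the gripper's body (76 mm by 85 mm) begins 54 mm behind the grasp point. The pads swing forward as they close: fully open they stand 13 mm farther back than shut.
Start: joints at [-1.333, 0.217, 1.613, -0, 1.311, -0.112], TCP at [0.214, -0.587, 0.231] pointing down, gripper open.
Joint ranges: [-2.75, 2.75], [-0.78, 2.1], [0.31, 2.55], [-1.13, 4.27], [0.13, 2.63], [-2.58, 2.58]. Speed limits (rad/s): [2.79, 2.79, 3.14, 3.14, 3.14, 3.14].

### API

Orientations are given as [roll, pitch, yaw] about the fixed x, y, z axes, in that order (R = Rz(yaw) Ry(pitch) Rx(roll)).
In Python, from station import ctrl, optics gives the robot as it stands. Calls block until the motion is done:
- ctrl.move_pose(position, orientation): joint-space move of the TCP to a pose.
- ctrl.move_straight(position, vel=0.15, orientation=None, threshold=None): straight line of the TCP; orientation=None keeps the orientation; vel is the mean speed in m/s. With threshold (N) it stops when the force on the tool has changed by that much, and returns True; else False.
- ctrl.movej(angles): joint-space move.
- ctrl.gripper_to(opening): finger opening in m; the grip force is fixed at half the most; returns when the fingers have stopped.
- ctrl.wait(seconds).
- ctrl.solve_ik(position, orientation): joint angles nearest the present ones, or None.
- ctrl.read_state(): the state.
- optics.snapshot(name): name is "side" or "top" or "wrist"; returns the picture (420x560x3 uint8, red, green, blue); there is no depth.
- optics.camera_params(name): a dict with "K" (3x3 intrinsics, pixels), "R" (3x3) and "t" (3): a world point X has camera coordinates R X + t. Camera axes: x right, y down, z forward; pixel columns grow to the right and rows downward; lengths in m; the calibration is good to about 2 mm. The wrist camera is an equidistant fisheye: a pixel r from the principal point sees the ray r / f radians off the axis. A picture is of the moment at which its call begins: read the wrist's pose just before it. camera_params takes no time and is no camera call; for the wrist camera it gives the pose at the moment of the call.
A pose or a line that the arm cannot do raises ctrl.PlanningError and nothing moves.
- ctrl.sign_off(): hands the job in; it is judged then, once.
Trained networks look in the newest picture that a camera, given by its name, has taken for a name from the list of things; names that differ only in an ending like _2 or _b are one class to them, and where a whole thing is asked for, a point or a joint stands for the part that bears it (a point fixed in the world has none). Each returns a list of dicts, best first, with "p" (0 to 1); they miss things now and then, are a little off and sometimes report something else, mostly with a low value. They report only what shows in the picture. A call takes as long as a camera call. They do not tell look-alikes from the thing itself.
- optics.search_frame(camera, thing): "at" ([x, y, z] in m, in the coordinates of the camera as it stood for that picture, good to about 4 mm: the middle of the surface that is visible of it).
- optics.trace(camera, thing): "region" (420x560 bool, what is visible of it).
The state is a dict: "t": time; "q": joint angles; "qd": joint speeds; "tau": joint torques, N m; "tcp_pos": TCP position; "tcp_rot": TCP orientation; "contact_force": force on the tool from outside, world axes, zero at the start; "torque": the same for the moment, N m; "gripper_width": finger opening in m; "grasp_force": force on a finger pad.
Only numpy, scipy, OpenCV 4.12 (cv2) and the standard library are available. Lean on these libraries where they do the work, as an engineer would, in place of code of your own. Each camera call takes 0.05 s, during which the arm holds its last target. There are 200 camera calls.

### The job

Line up the four laundry canisters in order of height on the four white marks of the blue ledge, each upright on the middle of its own mark: the shortest on the mark next to the yellow bleach jug, then taller and taller, to the tallest on the mark next to the mug of pegs. Leave the jug and the mug standing where they are.

Things in the scene. Friction and masses are not known exactly. Their poses are not given: they have to be found in the camera images.
- can_orange: Loose round white canister with orange lid and orange band, 62 mm tall, 48 mm across (lid the top 14 mm, 44 mm across), upright on the counter; under 0.35 kg. Origin: centre of its underside, z up along its axis.
- can_blue: Loose round white canister with blue lid and blue band, 86 mm tall, 48 mm across (lid the top 14 mm, 44 mm across), upright on the counter; under 0.35 kg. Origin: centre of its underside, z up along its axis.
- can_green: Loose round white canister with green lid and green band, 110 mm tall, 48 mm across (lid the top 14 mm, 44 mm across), upright on the counter; under 0.35 kg. Origin: centre of its underside, z up along its axis.
- can_red: Loose round white canister with red lid and red band, 134 mm tall, 48 mm across (lid the top 14 mm, 44 mm across), upright on the counter; under 0.35 kg. Origin: centre of its underside, z up along its axis.
- mark_a: White round fixed mark, 60 mm across, 3 mm thick, the first (leftmost seen from the robot, towards +y) of four, 85 mm apart in a straight row on a low blue ledge (350 mm long, 100 mm deep, 18 mm high, with an 8 mm high, 8 mm wide white lip along its far edge). Origin: centre of the mark's underside; its top face is 3 mm higher, 21 mm above the counter. y axis along the row, x axis away from the robot, z up. Every canister fits any mark.
- mark_b: White round fixed mark, 60 mm across, 3 mm thick, the second from the left of four, 85 mm apart in a straight row on a low blue ledge (350 mm long, 100 mm deep, 18 mm high, with an 8 mm high, 8 mm wide white lip along its far edge). Origin: centre of the mark's underside; its top face is 3 mm higher, 21 mm above the counter. y axis along the row, x axis away from the robot, z up. Every canister fits any mark.
- mark_c: White round fixed mark, 60 mm across, 3 mm thick, the third from the left of four, 85 mm apart in a straight row on a low blue ledge (350 mm long, 100 mm deep, 18 mm high, with an 8 mm high, 8 mm wide white lip along its far edge). Origin: centre of the mark's underside; its top face is 3 mm higher, 21 mm above the counter. y axis along the row, x axis away from the robot, z up. Every canister fits any mark.
- mark_d: White round fixed mark, 60 mm across, 3 mm thick, the last (rightmost, towards -y) of four, 85 mm apart in a straight row on a low blue ledge (350 mm long, 100 mm deep, 18 mm high, with an 8 mm high, 8 mm wide white lip along its far edge). Origin: centre of the mark's underside; its top face is 3 mm higher, 21 mm above the counter. y axis along the row, x axis away from the robot, z up. Every canister fits any mark.
- jug: Closed yellow bleach jug with white cap, 76 x 90 mm at the base, 188 mm tall, loose, about 0.95 kg. Stands in line with the row, its centre 142 mm beyond the end mark, sometimes at the left end and sometimes at the right. Origin: centre of its underside.
- mug: Blue ceramic mug of wood pegs, 80 mm across plus a handle, 92 mm tall, pegs up to about 115 mm, loose. Stands at the other end of the row from the jug, its centre 142 mm beyond that end mark. Origin: centre of its underside.
Not all that is in view belongs to the job. What is shaped like the can_orange but turquoise is not meant.

How it is judged:
At the end, for the whole second after the job is handed in: Each canister stands upright (within 0.1 rad) and at rest on its mark, its centre within 12 mm of the mark's centre, in order of height from the shortest at the jug's end to the tallest at the mug's end; jug and mug stand upright within 30 mm of where they stood (((horizontal distance between jug and mark_a below 0.25 m and horizontal distance between can_orange and mark_a below 0.012 m and horizontal distance between can_blue and mark_b below 0.012 m and horizontal distance between can_green and mark_c below 0.012 m and horizontal distance between can_red and mark_d below 0.012 m) or (horizontal distance between jug and mark_d below 0.25 m and horizontal distance between can_orange and mark_d below 0.012 m and horizontal distance between can_blue and mark_c below 0.012 m and horizontal distance between can_green and mark_b below 0.012 m and horizontal distance between can_red and mark_a below 0.012 m)) and angle between each of can_orange, can_blue, can_green, can_red's own z axis and vertical below 0.1 rad and height (world z) of can_orange between 0.017 and 0.026 m and linear speed of each of can_orange, can_blue, can_green, can_red below 0.02 m/s and angular speed of each of can_orange, can_blue, can_green, can_red below 0.2 rad/s and height (world z) of can_blue between 0.017 and 0.026 m and height (world z) of can_green between 0.017 and 0.026 m and height (world z) of can_red between 0.017 and 0.026 m and distance of each of jug, mug from where it was at the start of the episode below 0.03 m and angle between each of jug, mug's own z axis and vertical below 0.2 rad); the robot touches nothing.
It fails at once if the jug or the mug is knocked over or shifted by more than 30 mm (not (distance of each of jug, mug from where it was at the start of the episode below 0.03 m and angle between each of jug, mug's own z axis and vertical below 0.2 rad)).
It also fails if it takes over 118 s, if anything falls off the work surface, if the arm or the gripper's body presses on something with over 40 N, if the wrist force passes 120 N, or if a joint passes its speed limit or range.

## Working session

There is one attempt and no reset: what is moved stays moved. The work goes in short steps, each a Python script; the robot and the scene stay as the last script left them, time stands still between calls to the robot, and variables do not carry over. Pictures are saved under pics/ and viewed, at most 14 in all, crops included, and the job is handed in when it is done.

```bash
ls; mkdir -p pics
python3 - <<'E'
from station import ctrl, optics
import cv2, numpy as np
a=optics.snapshot("top"); b=optics.snapshot("side")
cv2.imwrite("pics/top0.png",a[...,::-1]); cv2.imwrite("pics/side0.png",b[...,::-1])
np.set_printoptions(precision=3,suppress=True)
for c in ("top","side"):
    P=optics.camera_params(c); R,t=np.array(P["R"]),np.array(P["t"]); print(c,P["K"],(-R.T@t),R[2])
    for n in ["can_orange","can_blue","can_green","can_red","mark_a","jug","mug"]:
        print(n,[(round(d["p"],2),R.T@(np.array(d["at"])-t), (np.array(P["K"])@d["at"]/d["at"][2])[:2].round()) for d in optics.search_frame(c,n)[:5]])
print(ctrl.read_state()["t"])
E
```

```text
pics
top [[425.576   0.    276.14 ]
 [  0.    425.576 202.343]
 [  0.      0.      1.   ]] [0.435 0.013 0.931] [ 0.066 -0.008 -0.998]
can_orange [(0.75, array([0.321, 0.153, 0.063]), array([202., 286.])), (0.73, array([0.445, 0.18 , 0.06 ]), array([190., 225.]))]
can_blue [(0.69, array([ 0.463, -0.064,  0.085]), array([311., 217.]))]
can_green [(0.73, array([0.439, 0.059, 0.11 ]), array([248., 228.]))]
can_red [(0.93, array([0.391, 0.291, 0.121]), array([125., 252.]))]
mark_a [(0.95, array([ 0.647, -0.175,  0.021]), array([360., 134.])), (0.93, array([0.631, 0.   , 0.021]), array([279., 140.])), (0.71, array([ 0.642, -0.091,  0.02 ]), array([321., 136.])), (0.61, array([0.621, 0.085, 0.021]), array([240., 144.]))]
jug [(0.83, array([ 0.65 , -0.295,  0.117]), array([432., 122.]))]
mug [(0.57, array([0.606, 0.224, 0.079]), array([168., 144.]))]
side [[493.429   0.    279.433]
 [  0.    493.429 209.721]
 [  0.      0.      1.   ]] [0.195 0.675 0.647] [ 0.325 -0.714 -0.62 ]
can_orange [(0.84, array([0.438, 0.202, 0.059]), array([262., 292.])), (0.71, array([0.313, 0.175, 0.047]), array([341., 313.]))]
can_blue [(0.95, array([ 0.454, -0.046,  0.066]), array([312., 202.])), (0.72, array([ 0.646, -0.168,  0.02 ]), array([254., 166.]))]
can_green [(0.89, array([0.439, 0.082, 0.073]), array([292., 240.]))]
can_red [(0.85, array([0.381, 0.327, 0.097]), array([257., 351.]))]
mark_a [(0.8, array([ 0.63 , -0.   ,  0.017]), array([223., 209.])), (0.7, array([0.621, 0.083, 0.021]), array([205., 232.])), (0.68, array([ 0.635, -0.084,  0.023]), array([241., 185.])), (0.52, array([ 0.646, -0.166,  0.017]), array([254., 167.]))]
jug [(0.61, array([ 0.649, -0.277,  0.094]), array([274., 117.]))]
mug [(0.85, array([0.594, 0.241, 0.08 ]), array([164., 267.]))]
0.8
```

View pics/top0.png

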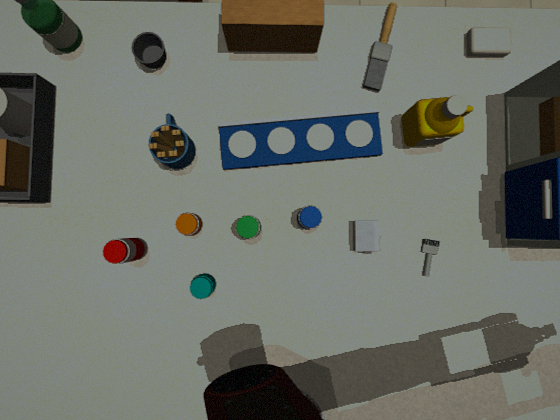

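View pics/side0.png

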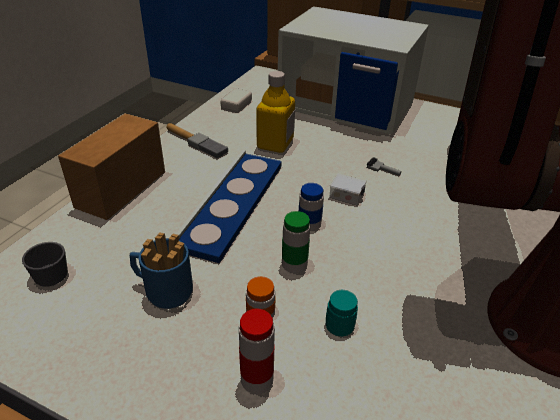

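The top view shows the jug at (432,122), on the right next to mark_d, and the mug at (170,145) on the left. So the order is orange→d, blue→c, green→b, red→a.
Candidates for the orange canister are orange at (188,224) and the turquoise look-alike at (202,286). I choose (188,224). Next I fit silhouettes to refine the poses.

```bash
cat > h.py <<'E'
from station import ctrl, optics
import cv2, numpy as np
from scipy.optimize import minimize
np.set_printoptions(precision=4,suppress=True)
H=dict(can_orange=.062,can_blue=.086,can_green=.110,can_red=.134)
def cam(c):
    P=optics.camera_params(c); return [np.array(P[k],float) for k in "KRt"]
def proj(C,X):
    K,R,t=C; p=(X@R.T+t)@K.T; return p[:,:2]/p[:,2:]
def plane(C,uv,z):
    K,R,t=C; o=-R.T@t; d=R.T@np.linalg.solve(K,[*uv,1]); return (o+d*(z-o[2])/d[2])[:2]
A=np.linspace(0,2*np.pi,40,endpoint=False); ci=np.c_[np.cos(A),np.sin(A)]
def sil(C,xy,h,z0=0):
    m=np.zeros((420,560),np.uint8)
    for r,a,b in((.024,0,h-.014),(.022,h-.014,h)):
        X=np.vstack([np.c_[ci*r+xy,np.full(40,z0+z)] for z in(a,b)])
        p=cv2.convexHull(proj(C,X).astype(np.float32))
        cv2.fillConvexPoly(m,np.round(p*16).astype(np.int32),1,cv2.LINE_8,4)
    return m>0
def fit(c,name,guess,z0=0):
    """xy of the canister from its traced silhouette nearest the guess -> (xy, IoU)"""
    C=cam(c); best=None; g=sil(C,guess,H[name],z0)
    for d in optics.trace(c,name):
        r=d["region"]; s=(g&r).sum()/(g|r).sum()
        if best is None or s>best[0]: best=(s,r)
    if best is None: return None
    r=best[1]
    f=lambda x:-(sil(C,x,H[name],z0)&r).sum()/(sil(C,x,H[name],z0)|r).sum()
    o=minimize(f,guess,method="Nelder-Mead",options=dict(initial_simplex=np.array(guess)+[[0,0],[.012,0],[0,.012]],xatol=2e-4,fatol=1e-4))
    return o.x,-o.fun
E
python3 - <<'E'
from h import *
G=dict(can_orange=(.445,.18),can_blue=(.463,-.064),can_green=(.439,.062),can_red=(.385,.30))
for c in("top","side"):
    im=optics.snapshot(c); C=cam(c)
    if c=="top": cv2.imwrite("pics/crop.png",cv2.resize(im[195:315,90:250,::-1],None,fx=4,fy=4))
    for n in G: print(c,n,fit(c,n,G[n]))
    hsv=cv2.cvtColor(im,cv2.COLOR_RGB2HSV); w=((hsv[...,1]<70)&(hsv[...,2]>110)).astype(np.uint8)
    n,l,s,ce=cv2.connectedComponentsWithStats(w)
    M=[]
    for g in((.621,.085),(.633,0),(.640,-.085),(.647,-.17)):
        u,v=proj(C,np.array([[*g,.021]]))[0].round().astype(int); k=l[v,u]
        M.append(plane(C,ce[k],.021)); print(s[k,4],M[-1])
    M=np.array(M); print(np.linalg.norm(np.diff(M,axis=0),axis=1))
E
```

```text
top can_orange (array([0.4478, 0.1889]), np.float64(0.9140767824497258))
top can_blue (array([ 0.4645, -0.063 ]), np.float64(0.921875))
top can_green (array([0.4437, 0.0601]), np.float64(0.9064885496183206))
top can_red (array([0.3926, 0.3048]), np.float64(0.9612403100775194))
569 [0.6212 0.0806]
571 [ 0.6304 -0.0035]
563 [ 0.6398 -0.0882]
566 [ 0.6487 -0.1728]
[0.0846 0.0852 0.0851]
side can_orange (array([0.4492, 0.1864]), np.float64(0.714968152866242))
side can_blue (array([ 0.4625, -0.0614]), np.float64(0.7247542448614834))
side can_green (array([0.4407, 0.0622]), np.float64(0.9474969474969475))
side can_red (array([0.3914, 0.3093]), np.float64(0.9489583333333333))
490 [0.6189 0.0849]
399 [0.6281 0.0006]
338 [ 0.6371 -0.0839]
286 [ 0.646  -0.1679]
[0.0849 0.085  0.0844]
```

View pics/crop.png

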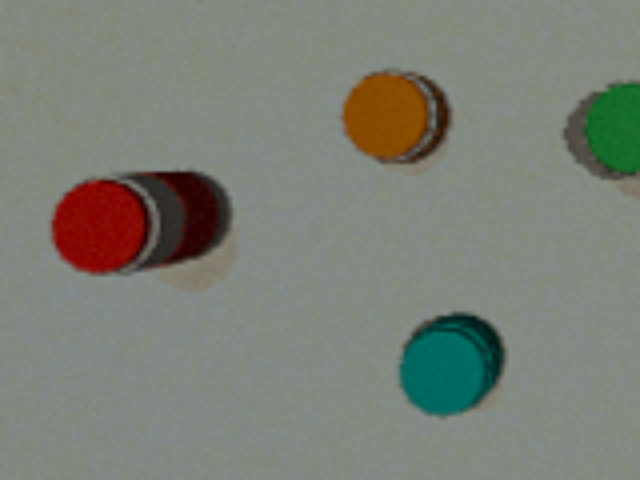

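The crop confirms orange at (188,224) has a white body with an orange lid. The turquoise one at (202,286) is the decoy. The two views agree to about 4 mm and the mark spacing comes out at 85 mm, so I start with orange.

```bash
cat >> h.py <<'E'
CAN=dict(can_orange=(.4485,.1876),can_blue=(.4635,-.062),can_green=(.442,.061),can_red=(.392,.307))
OFF=dict(can_orange=.014,can_blue=.034,can_green=.056,can_red=.076)
a,d=np.array([.620,.0828]),np.array([.6473,-.1704])
MARK=dict(zip(("can_red","can_green","can_blue","can_orange"),np.linspace(a,d,4)))
def yaw0():
    best=None
    for y in(.1074-np.pi/2,.1074+np.pi/2):
        qs=[ctrl.solve_ik([*p,.25],[np.pi,0,y]) for p in [*CAN.values(),*MARK.values()]]
        if all(q is not None for q in qs):
            s=max(abs(q[5]) for q in qs)
            if best is None or s<best[0]: best=(s,y)
    return best[1]
def transfer(n,zt=.27):
    o=[np.pi,0,yaw0()]; p,m,f=CAN[n],MARK[n],OFF[n]
    ctrl.move_pose([*p,zt],o); ctrl.gripper_to(.08)
    print("down",ctrl.move_straight([*p,f],.15,threshold=10))
    ctrl.gripper_to(.03); s=ctrl.read_state(); print("grip",s["gripper_width"],s["grasp_force"],s["tcp_pos"])
    f=s["tcp_pos"][2]
    ctrl.move_straight([*p,zt],.2); ctrl.move_straight([*m,zt],.2)
    print("w",ctrl.read_state()["gripper_width"])
    ctrl.move_straight([*m,f+.035],.2); print("touch",ctrl.move_straight([*m,f+.0205],.04,threshold=6))
    s=ctrl.read_state(); print(s["tcp_pos"],s["gripper_width"],s["contact_force"])
    ctrl.gripper_to(.066); ctrl.move_straight([*m,zt],.15); print("t",ctrl.read_state()["t"])
E
python3 - <<'E'
from h import *
o=[np.pi,0,yaw0()]; print(o)
transfer("can_orange")
E
```

```text
[3.141592653589793, 0, 1.6781963267948965]
down False
grip 0.04666700250628101 61.71775460243225 [0.4494 0.1878 0.0148]
w 0.04646359067466778
touch True
[ 0.6479 -0.1706  0.0359] 0.046556755949557944 [ 0.4703 -0.1147  3.0233]
t 13.9667
```

Run:
```python
from h import *
transfer("can_blue"); transfer("can_green")
ctrl.move_pose([.39,.25,.3],[np.pi,0,yaw0()])
for c in("top","side"):
    im=optics.snapshot(c); cv2.imwrite(f"pics/{c}1.png",im[...,::-1])
    for n in("can_orange","can_blue","can_green"):
        r=fit(c,n,MARK[n],.021); print(c,n,r and (r[0]-MARK[n],r[1]))
    print(fit(c,"can_red",CAN["can_red"]))
```

```text
down False
grip 0.046816003220803336 61.639323234558105 [ 0.4643 -0.0623  0.0348]
w 0.04661485357638733
touch True
[ 0.6388 -0.0861  0.0559] 0.046766203834181265 [ 1.1621 -0.0079  3.4204]
t 23.0667
down False
grip 0.04648802748820539 61.39639377593994 [0.4426 0.061  0.0569]
w 0.0466167198510391
touch True
[ 0.6296 -0.0017  0.0779] 0.047037515402970034 [-0.153   0.2332  3.9161]
t 31.8583
top can_orange (array([-0.0011,  0.0008]), np.float64(0.8908794788273615))
top can_blue (array([ 0.    , -0.0019]), np.float64(0.9020771513353115))
top can_green (array([-0.0017, -0.0003]), np.float64(0.9094650205761317))
(array([0.3931, 0.3028]), np.float64(0.8325123152709359))
side can_orange (array([-0.018, -0.006]), np.float64(0.30385164051355207))
side can_blue (array([0.0006, 0.0055]), np.float64(0.34543670264965654))
side can_green (array([-0.0012,  0.0028]), np.float64(0.9184975194897236))
(array([0.3914, 0.3094]), np.float64(0.9506258692628651))
```

View pics/top1.png

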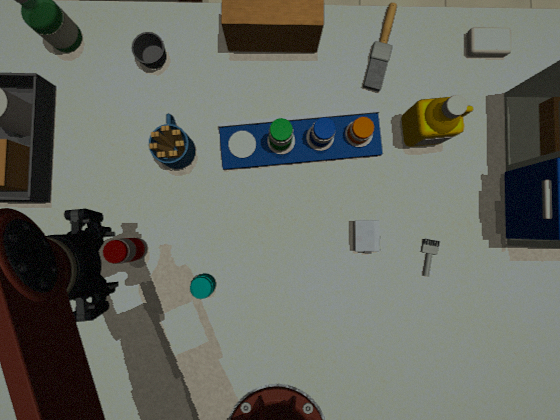

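The picture shows green, blue and orange standing on marks b, c and d at (281,133), (321,133) and (360,130). Jug and mug are unmoved. Now red.

Run:
```python
from h import *
transfer("can_red")
ctrl.move_pose([.214,-.587,.25],[np.pi,0,yaw0()-1.5])
for c in("top","side"):
    im=optics.snapshot(c); cv2.imwrite(f"pics/{c}2.png",im[...,::-1])
    for n in H:
        r=fit(c,n,MARK[n],.021); print(c,n,r and (r[0]-MARK[n],r[1]))
```

```text
down False
grip 0.04662403166139742 62.11829423904419 [0.3929 0.3075 0.077 ]
w 0.046766839238359635
touch True
[0.6206 0.0827 0.098 ] 0.04663960784012805 [ 0.6743 -0.6784  4.4179]
t 42.0167
top can_orange (array([-0.0011,  0.0008]), np.float64(0.8811074918566775))
top can_blue (array([0., 0.]), np.float64(0.8375558867362146))
top can_green (array([-0.0016,  0.    ]), np.float64(0.9119669876203577))
top can_red (array([ 0.0001, -0.0005]), np.float64(0.925748502994012))
side can_orange (array([-0.0016,  0.0047]), np.float64(0.7606232294617564))
side can_blue (array([-0.0022,  0.0019]), np.float64(0.7232580961727183))
side can_green None
side can_red (array([ 0.0003, -0.0003]), np.float64(0.9408067050811943))
```

View pics/top2.png

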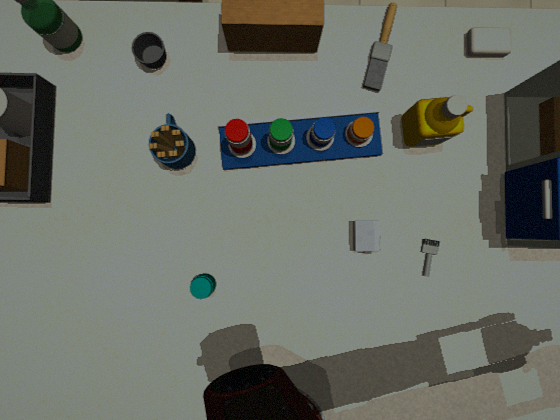

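View pics/side2.png

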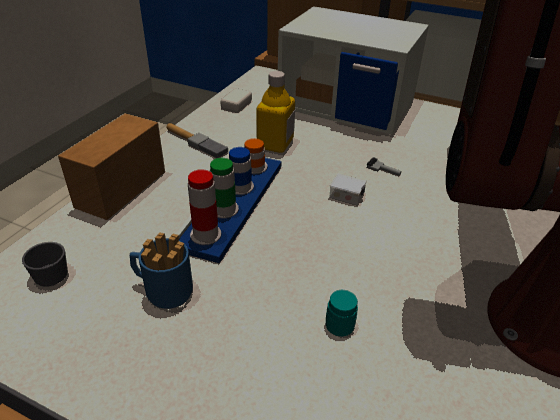

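Both views show all four canisters upright and centred. In the side view red is at (203,205), green at (222,185), blue at (239,170) and orange at (256,155), with jug and mug untouched. I hand it in.

```bash
python3 -c "
from station import ctrl
print(ctrl.sign_off())"
```

```text
the job is handed in; nothing more can be done
None
```

The job is handed in: orange, blue, green and red stand upright in height order from the jug to the mug, each about 5 mm or less from its mark's centre by my camera fits, with jug and mug left where they were; sign-off returned no verdict.

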